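# Crank a rack lift level with the transfer deck

## Task

Fit the loose crank onto the square end of the rack lift's slanting shaft, pushed fully home, and wind it until the lift platform's plate is level with the white transfer deck beside it. Leave the crank on the shaft, let go, and do not shift any of the other things on the bench.

Things in the scene. Friction and masses are not known exactly. Their poses are not given: they have to be found in the camera images.
- crank_hub (a point): Centre of the crank's hub, 23 mm above its underside, axes as the crank's. Hub: 40 x 40 mm block, 46 mm tall, sides square to x and y; its two y sides are free to pinch over their full height. Socket: square, blind, 22 mm wide, 33 mm deep from the underside, sides parallel to the hub's, so it fits the shaft in any of four turns.
- crank: Loose steel crank, 0.32 to 0.45 kg, on the bench left or right of the lift, socket down, black grip up. Origin: centre of the hub's underside (socket mouth). z: out of the hub's top; x: from hub to grip. A flat arm (20 mm wide, z 8 to 20 mm) leaves the hub's +x side, and ends in a 28 mm round boss (z 0 to 20 mm) under the grip, 70 mm from the hub's axis.
- crank_handle (a point): Middle of the crank's black grip, a cylinder 22 mm across and 52 mm long (z 20 to 72 mm over the hub's underside; this point is at 46 mm), 70 mm from the hub's axis, axes as the crank's. The grip spins freely about its own axis.
- shaft_seat (a point): Centre of the steel shoulder (38 mm round) where the hub's underside sits when fully home, 120 mm above the bench. z: out along the shaft, 30 degrees off vertical, leaning roughly to the robot. The shaft end, 20 mm square, stands 30 mm out, its last 8 mm tapering to 13 mm; x, y are square to its flats and turn with it. A white gearbox, 66 mm square, begins 14 mm below.
- shaft (a joint): Turn of the shaft in rad, growing clockwise as seen looking down on the shaft's end; this raises the platform by 4 mm per rad (25 mm per turn). Friction about 0.22 Nm; it stays where it is left. Starts between -0.75 and 0.75; stops at -1.2 and 24.
- platform_top (a point): Centre of the upper face of the lift platform's aluminium plate (130 x 150 mm, 12 mm thick), z up, 180 mm beyond and 85 mm left of the shaft's shoulder, about 85 mm above the bench at the start. A black peg rack with two capped tubes is fixed on it (up to 94 mm above the plate).
- platform (a joint): Height of the platform's plate above its middle start position, in m, growing upward; 0.004 times joint shaft. The lift stands on a fixed grey base plate, 310 x 340 mm, 12 mm thick, which reaches 55 mm from under the shoulder towards the robot.
- deck_top (a point): Centre of the upper face of the fixed white transfer deck plate (130 x 150 mm, 12 mm thick, a 12 mm high rail along its far edge), to the right of the platform with 20 mm between. Its height is 135 to 155 mm above the bench and varies from start to start. z up.
- tipbox: Bystander: blue pipette-tip box with clear lid, 120 x 90 mm, 70 mm tall, lying on the side of the lift where the crank is not. Origin: centre of its underside.
- bottle_a: Bystander: reagent bottle, 48 mm across, 105 mm tall. Origin: centre of its underside.
- bottle_b: Bystander: reagent bottle like the other, 48 mm across, 105 mm tall. Origin: centre of its underside.
- dropper: Bystander: small dropper bottle, 34 mm across, 75 mm tall, between the robot and the lift. Origin: centre of its underside.
- jar: Bystander: jar, 68 mm across, 75 mm tall. Origin: centre of its underside.
- rack: Bystander: empty black peg rack, 120 x 100 mm, 30 mm tall. Origin: centre of its underside.
- beaker: Bystander: glass beaker, 70 mm across, 85 mm tall. Origin: centre of its underside.

How it is judged:
On the way, in this order (a step that is already met when the one before it is completed fails the run):
1. the crank is fitted fully home on the square shaft (distance between crank and shaft_seat below 0.008 m and angle between the z axis of crank and the z axis of shaft_seat, either way round below 0.15 rad), for 0.2 s.
2. the platform has been wound up by 30 mm with the crank on the shaft (all of step 1 and value of joint platform above 0.03 m), for 0.1 s.
At the end, for the whole second after the job is handed in: The platform's plate is level with the transfer deck within 6 mm either way and still; the crank sits on the shaft, its hub within 8 mm of fully home and in line with the shaft within 0.15 rad, at rest (under 0.02 m/s) (all of step 1 and z of platform_top in the frame of deck_top between -0.006 and 0.006 m and velocity of joint platform between -0.003 and 0.003 m/s and linear speed of crank below 0.02 m/s); the robot touches nothing.
It fails at once if the platform is raised by more than 12 mm with the crank off the shaft (value of joint platform above 0.012 m and distance between crank and shaft_seat above 0.025 m).
It fails at once if another thing on the bench is shifted by more than 30 mm (distance of any of tipbox, bottle_a, bottle_b, dropper, jar, rack, beaker from where it was at the start of the episode above 0.03 m).
It also fails if it takes over 72 s, if anything falls off the work surface, if the arm or the gripper's body presses on something with over 40 N, if the wrist force passes 120 N, or if a joint passes its speed limit or range.

## Robot

A 7-joint arm with a two-finger parallel gripper is mounted at the origin on the work surface. World frame = base frame: x ahead of the robot, y to its left, z up, the work surface at z = 0. Lengths are in m, angles in rad, forces in N, time in s.
With the tool pointing down it reaches from about 0.425 to 0.95 m from the base axis. Payload 4.7 kg.
Tool frame: the origin (TCP) lies on the centre line of the jaws, within the pads' length; the fingertips stand 8 mm ahead of it and the grasp point (between the pads) lies 11 mm behind it; z points along the fingers, y is the line along which they close (so a half turn about z gives the same grasp; the last joint's range is limited). The gripper opens to 85 mm and grips with 20 to 120 N. Pads are 22 mm wide; open, the fingers measure 114 mm over their backs; the gripper's body (76 mm by 85 mm) begins 54 mm behind the grasp point. The pads swing forward as they close: fully open they stand 13 mm farther back than shut.
Start: joints at [-1.251, 0.469, -0.049, 1.532, 0.024, 1.141, -0.082], TCP at [0.231, 0.634, 0.239] pointing down, gripper open.
Joint ranges: [-2.59, 2.59], [-0.33, 1.99], [-1.39, 1.29], [0.1, 2.45], [-1.04, 4.18], [0.21, 1.99], [-2.66, 2.66]. Speed limits (rad/s): [2.57, 2.57, 3.14, 3.14, 3.14, 3.14, 3.14].

## Interface

Orientations are given as a 3x3 rotation matrix whose columns are the frame's x, y, z axes.
In Python, from rig import arm gives the robot as it stands. Calls block until the motion is done:
- arm.movep(position, orientation): joint-space move of the TCP to a pose.
- arm.move_l(position, attitude=None, feed=0.15, until_force=None): straight line of the TCP; attitude=None keeps the orientation; feed is the mean speed in m/s. With until_force (N) it stops when the force on the tool has changed by that much, and returns True; else False.
- arm.move_joints(angles): joint-space move.
- arm.command_gripper(opening, newtons=None): finger opening in m; newtons is the grip in N (None keeps the last); returns when the fingers have stopped.
- arm.sleep(seconds).
- arm.inverse_kinematics(position, orientation): joint angles nearest the present ones, or None.
- arm.sense(): the state.
- arm.camera(name): name is "side" or "top" or "wrist"; returns the picture (420x560x3 uint8, red, green, blue); there is no depth.
- arm.camera_params(name): a dict with "K" (3x3 intrinsics, pixels), "position" and "rotation" of the camera in the world; the wrist camera has in their place "tool_from_camera" (4x4, takes a point from camera to tool coordinates, whose origin is the TCP and whose axes are the flange's). Camera axes: x right, y down, z forward; pixel columns grow to the right and rows downward; lengths in m; the calibration is good to about 2 mm. A picture is of the moment at which its call begins: read the wrist's pose just before it. camera_params takes no time and is no camera call.
A pose or a line that the arm cannot do raises arm.Unreachable and nothing moves.
- arm.finish_job(): hands the job in; it is judged then, once.
The state is a dict: "time_s": time; "joint_pos": joint angles; "qd": joint speeds; "joint_efforts": joint torques, N m; "position": TCP position; "tcp_rot": TCP orientation; "wrist_force": force on the tool from outside, world axes, zero at the start; "ft_torque": the same for the moment, N m; "finger_gap": finger opening in m; "gripper_force": force on a finger pad.
Only numpy, scipy, OpenCV 4.12 (cv2) and the standard library are available. Lean on these libraries where they do the work, as an engineer would, in place of code of your own. Each camera call takes 0.05 s, during which the arm holds its last target. There are 200 camera calls.

## Working session

There is one attempt and no reset: what is moved stays moved. The work goes in short steps, each a Python script; the robot and the scene stay as the last script left them, time stands still between calls to the robot, and variables do not carry over. Pictures are saved under pics/ and viewed, at most 10 in all, crops included, and the job is handed in when it is done.

```bash
ls; mkdir -p pics; python3 - <<'E'
from rig import arm
import cv2,numpy as np
for n in ("side","top"):
    im=arm.camera(n); cv2.imwrite(f"pics/{n}0.png",im[:,:,::-1])
    p=arm.camera_params(n); print(n,p["K"],p["position"],p["rotation"])
print(arm.camera_params("wrist"))
s=arm.sense();print(s["time_s"],s["tcp_rot"])
E
```

```text
pics
rig.py
side [[537.04082815   0.         271.27200941]
 [  0.         537.04082815 203.35027677]
 [  0.           0.           1.        ]] [-0.05250421 -0.93650165  1.02320877] [[ 0.82978441 -0.36032706  0.42617162]
 [-0.55793985 -0.51825175  0.6481653 ]
 [-0.01268731 -0.77561558 -0.63107805]]
top [[430.99574379   0.         280.92716009]
 [  0.         430.99574379 205.93515393]
 [  0.           0.           1.        ]] [ 0.40331603 -0.03346255  1.53741004] [[ 0.01747158 -0.99413712  0.10670585]
 [-0.99974903 -0.01587338  0.01580876]
 [-0.01402229 -0.10695527 -0.99416495]]
{'K': array([[356.2149733 ,   0.        , 282.25035288],
       [  0.        , 356.2149733 , 209.1140965 ],
       [  0.        ,   0.        ,   1.        ]]), 'tool_from_camera': array([[ 1.05764023e-03, -9.51312335e-01, -3.08226740e-01,
         7.92892629e-02],
       [ 9.99999398e-01,  1.09672765e-03,  4.64237951e-05,
         7.25447723e-04],
       [ 2.93877258e-04, -3.08226603e-01,  9.51312922e-01,
        -1.33892456e-01],
       [ 0.00000000e+00,  0.00000000e+00,  0.00000000e+00,
         1.00000000e+00]])}
0.1 [[-9.39783856e-01  3.41768953e-01 -5.35064213e-04]
 [ 3.41769361e-01  9.39782293e-01 -1.71623818e-03]
 [-8.37130541e-05 -1.79576149e-03 -9.99998384e-01]]
```

View pics/side0.png

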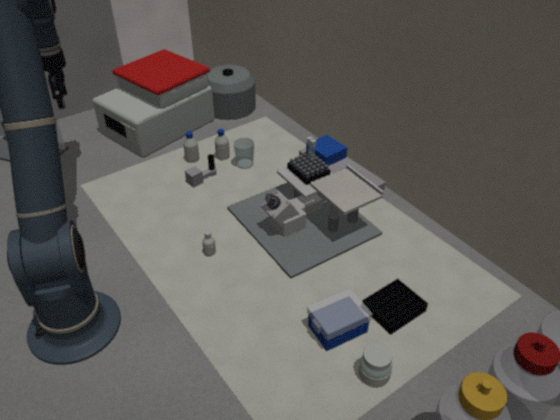

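View pics/top0.png

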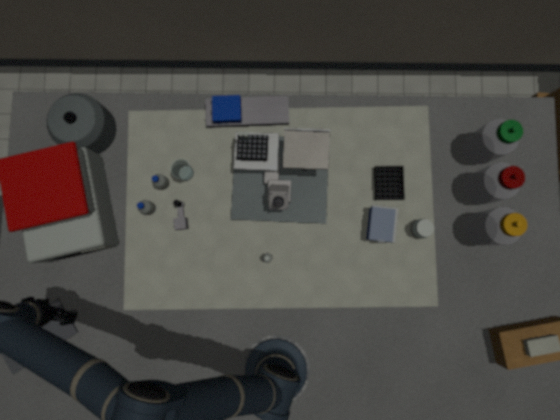

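```bash
cat > h.py <<'E'
from rig import arm
import cv2, numpy as np
def cam(n):
    p=arm.camera_params(n)
    if n!="wrist": return p["K"],np.array(p["rotation"]),np.array(p["position"])
    s=arm.sense(); T=np.eye(4); T[:3,:3]=s["tcp_rot"]; T[:3,3]=s["position"]
    T=T@p["tool_from_camera"]; return p["K"],T[:3,:3],T[:3,3]
def shot(n,f):
    c=cam(n); im=arm.camera(n)[:,:,::-1].copy(); cv2.imwrite(f"pics/{f}.png",im)
    np.savez(f"pics/{f}.npz",K=c[0],R=c[1],p=c[2]); return im,c
def load(f):
    d=np.load(f"pics/{f}.npz"); return cv2.imread(f"pics/{f}.png"),(d["K"],d["R"],d["p"])
def ray(c,uv):
    d=c[1]@np.linalg.solve(c[0],[uv[0],uv[1],1]); return c[2],d/np.linalg.norm(d)
def onz(c,uv,z):
    o,d=ray(c,uv); return o+d*(z-o[2])/d[2]
def tri(obs):  # [(c,uv)...] -> point, miss distances
    A=np.zeros((3,3));b=np.zeros(3)
    for c,uv in obs:
        o,d=ray(c,uv);P=np.eye(3)-np.outer(d,d);A+=P;b+=P@o
    x=np.linalg.solve(A,b)
    return x,[np.linalg.norm(np.cross(x-ray(c,uv)[0],ray(c,uv)[1])) for c,uv in obs]
def proj(c,X):
    q=c[0]@(c[1].T@(np.asarray(X)-c[2])); return q[:2]/q[2]
def att(z,y):  # tool rotation with approach z, closing along y
    z=np.array(z,float)/np.linalg.norm(z); y=np.array(y,float); y-=z*(y@z); y/=np.linalg.norm(y)
    return np.column_stack([np.cross(y,z),y,z])
E
python3 - <<'E'
from h import *
t,s=cam("top"),cam("side")
print("hub",onz(t,(180,223),.046),onz(s,(194,172),.046))
print("grip",onz(t,(178,204),.072),onz(s,(211,156),.072))
print("seat",tri([(t,(279,201)),(s,(273,201))]))
print("drop",onz(t,(267,257),.075)); print("bots",[onz(t,u,.1) for u in((160,181),(145,207),(181,171))])
print("plat",onz(t,(252,150),.13),"deck",onz(t,(306,150),.145))
hub=onz(t,(180,223),.046)
R=att([0,0,-1],[1,0,0]); seat=tri([(t,(279,201)),(s,(273,201))])[0]
for n,p,zz in(("crank",hub+[0,0,.2],[0,0,-1]),("shaft",seat+.2*np.array([-.5,0,.866]),[.5,0,-.866])):
  for y in([1,0,0],[-1,0,0],[0,1,0],[0,-1,0]):
    try:
        q=arm.inverse_kinematics(p,att(zz,y) if abs(np.dot(zz,y))<.9 else att(zz,y)); print(n,y,None if q is None else np.round(q,2))
    except Exception as e: print(n,y,e)
E
```

```text
hub [0.49811461 0.3401611  0.046     ] [0.49604893 0.33308328 0.046     ]
grip [0.56164063 0.34331979 0.072     ] [0.56576422 0.3455343  0.072     ]
seat (array([ 0.56978311, -0.00306027,  0.11895121]), [np.float64(0.002418154975510405), np.float64(0.002418154975510432)])
drop [0.38639403 0.03372143 0.075     ]
bots [array([0.63603677, 0.40071125, 0.1       ]), array([0.5466778, 0.447224 , 0.1      ]), array([0.67146333, 0.33076009, 0.1       ])]
plat [0.740392   0.08864611 0.13      ] deck [ 0.73930906 -0.0906446   0.145     ]
crank [1, 0, 0] [-0.91  0.35  0.31  1.72 -0.12  1.09 -0.56]
crank [-1, 0, 0] [-0.44  0.36 -0.31  1.69  0.12  1.1   2.36]
crank [0, 1, 0] [-0.66  0.35 -0.01  1.7   0.    1.09  0.9 ]
crank [0, -1, 0] [-1.13  0.39  0.62  1.73 -0.25  1.1  -2.01]
shaft [1, 0, 0] [-0.89 -0.26  0.64  2.28  0.48  0.6  -0.56]
shaft [-1, 0, 0] [-0.81 -0.24  0.58  2.28  0.44  0.59  2.63]
shaft [0, 1, 0] [-0.89 -0.26  0.64  2.28  0.48  0.6   1.01]
shaft [0, -1, 0] [-0.5  -0.19  0.32  2.27  0.27  0.55 -1.93]
```

```bash
python3 - <<'E'
from h import *
R=att([0,0,-1],[0,1,0])
h=np.array([.497,.337,.046]); s=np.array([.57,-.003,.119]); a=np.array([-.5,0,.866])
def go(p,R,f):
    try: arm.movep(p,R); shot("wrist",f); print(f,arm.sense()["time_s"])
    except arm.Unreachable as e: print(f,"unreach",e)
go(h+[.01,.04,.17],R,"c1"); go(h+[.03,-.06,.17],R,"c2")
Rs=att(-a,[0,1,0])
go(s+a*.17+[0,.05,0],Rs,"s1"); go(s+a*.17+[0,-.05,0],Rs,"s2")
im=np.vstack([np.hstack([cv2.imread(f"pics/{f}.png") for f in r]) for r in(("c1","c2"),("s1","s2"))])
cv2.imwrite("pics/m1.png",cv2.resize(im,(800,600),interpolation=cv2.INTER_AREA))
E
```

```text
c1 1.5583
c2 2.1
s1 3.1
s2 3.675
```

View pics/m1.png

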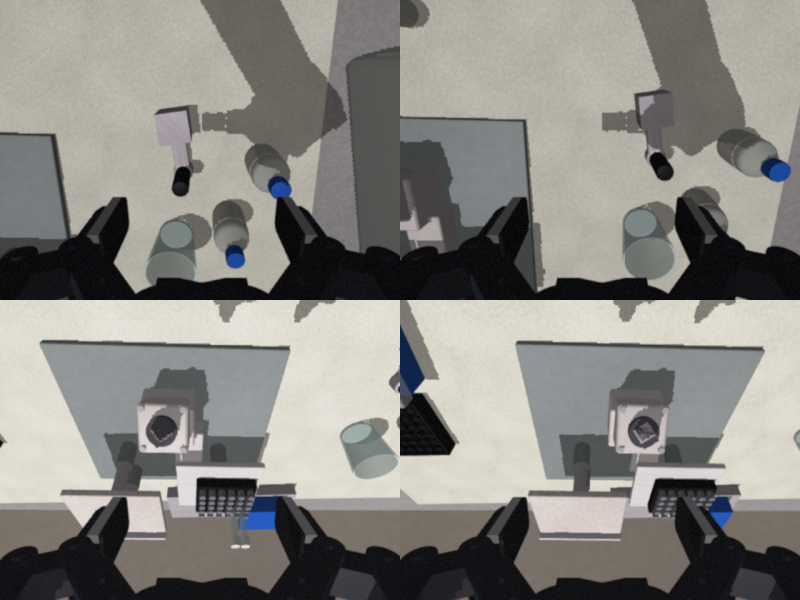

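```bash
python3 - <<'E'
from h import *
o={"c1":(200,130),"c2":(300,115),"s1":(180,130),"s2":(280,130)}
W=[]
for f,(x,y) in o.items():
    im=cv2.imread(f"pics/{f}.png")[y:y+ (150 if f[0]=="c" else 100), x:x+(200 if f[0]=="c" else 133)]
    if f[0]=="s": im=np.clip(im*1.6,0,255).astype(np.uint8)
    W.append(cv2.resize(im,(400,300),interpolation=cv2.INTER_CUBIC))
cv2.imwrite("pics/m2.png",np.vstack([np.hstack(W[:2]),np.hstack(W[2:])]))
E
```

```text
(no output)
```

View pics/m2.png

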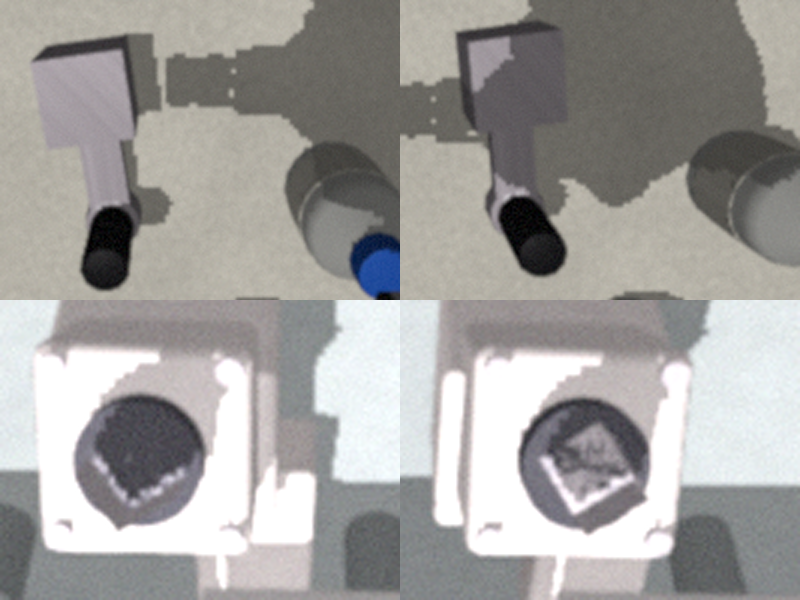

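```bash
python3 - <<'E'
from h import *
im,c1=load("c1"); _,c2=load("c2")
A=np.array([(33,62),(128,50),(136,137),(47,148)])/2+[200,130]
B=np.array([(70,42),(158,30),(168,122),(78,130)])/2+[300,115]
P=[tri([(c1,a),(c2,b)]) for a,b in zip(A,B)]
X=np.array([p[0] for p in P]); print(X.round(4),[round(p[1][0],4) for p in P],X.mean(0))
for i in range(4): print(np.linalg.norm(X[i]-X[i-1]).round(4),end=" ")
for c,uv in((c1,A),(c2,B)):
    Z=np.array([onz(c,u,.046) for u in uv]); print("\nplane",Z.mean(0),np.degrees(np.arctan2(*(Z[3]-Z[0]+Z[2]-Z[1])[[1,0]])))
g=tri([(c1,np.array([105,267])/2+[200,130]),(c2,np.array([541,253])/2+[300-200,115])]);print("grip top",g)
s=np.array([.57,-.003,.119]); a=np.array([-.5,0,.866]); Rs=att(-a,[0,1,0])
im=[]
for f,d in(("s3",[0,.035,0]),("s4",[0,-.035,0])):
    arm.movep(s+a*.1+d,Rs); i,c=shot("wrist",f); u,v=proj(c,s+a*.015).astype(int); print(f,u,v)
    np.save(f"pics/{f}o.npy",[u-80,v-60]); i=np.clip(i*1.3,0,255).astype(np.uint8)
    im.append(cv2.resize(i[v-60:v+60,u-80:u+80],(400,300),interpolation=cv2.INTER_CUBIC))
arm.movep(s+a*.15+[0,0,.03],att(-np.array([-.25,0,.968]),[0,1,0])); i,c=shot("wrist","s5"); u,v=proj(c,s+a*.015).astype(int)
np.save("pics/s5o.npy",[u-80,v-60]); i=np.clip(i*1.3,0,255).astype(np.uint8)
im.append(cv2.resize(i[v-60:v+60,u-80:u+80],(400,300),interpolation=cv2.INTER_CUBIC)); im.append(im[0]*0)
print(arm.sense()["time_s"])
cv2.imwrite("pics/m3.png",np.vstack([np.hstack(im[:2]),np.hstack(im[2:])]))
E
```

```text
[[0.4822 0.3225 0.044 ]
 [0.4788 0.363  0.0309]
 [0.5162 0.3669 0.0444]
 [0.5198 0.3273 0.0475]] [np.float64(0.0002), np.float64(0.0005), np.float64(0.0003), np.float64(0.0004)] [0.49925641 0.34490606 0.04166937]
0.038 0.0426 0.04 0.0399 
plane [0.49873853 0.34517891 0.046     ] 5.351290195711909

plane [0.49863861 0.34371684 0.046     ] 9.494256603917393
grip top (array([0.56866233, 0.35361985, 0.06755271]), [np.float64(0.00010693516710149462), np.float64(0.00010693516710148633)])
s3 224 222
s4 335 220
5.4583
```

View pics/m3.png

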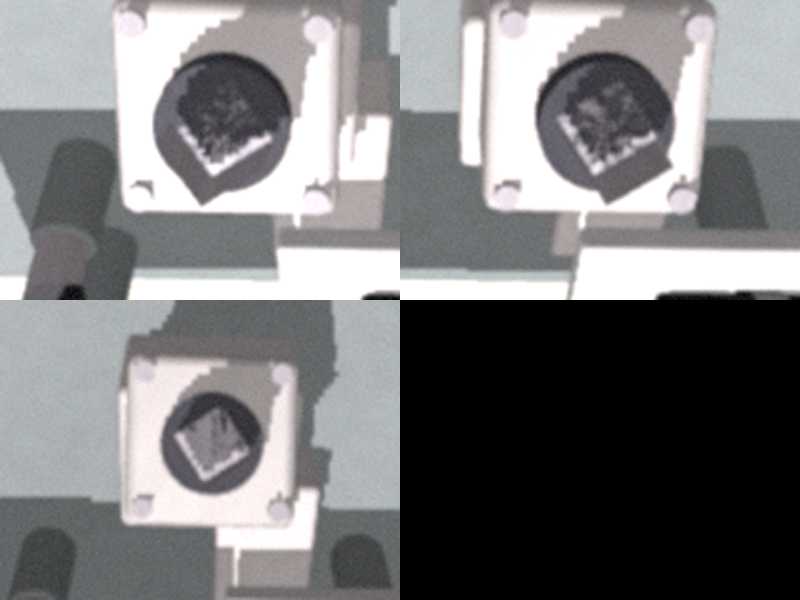

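```bash
cat > m.py <<'E'
from h import *
C={f:load(f)[1] for f in("s3","s4","s5")}; O={f:np.load(f"pics/{f}o.npy") for f in C}; T={"s3":(0,0),"s4":(400,0),"s5":(0,300)}
def t(p3,p4,p5): return tri([(C[f],(np.array(p)-T[f])/2.5+O[f]) for f,p in zip(C,(p3,p4,p5)) if p])
bolts=[t((131,21),(514,23),(144,370)),t((318,28),(700,26),(282,374)),t((316,197),(683,197),(279,510)),t((140,190),(508,193),(141,505))]
disc=t((222,122),(607,122),(212,442))
cor=[t((177,128),(557,117),(175,433)),t((212,175),(597,175),(205,481)),t((273,137),(655,135),(250,450))]
for n,L in(("bolts",bolts),("disc",[disc]),("cor",cor)):
    for x,e in L: print(n,x.round(4),np.round(e,4))
B=np.array([b[0] for b in bolts]); c=B.mean(0); n=np.linalg.svd(B-c)[2][2]; n*=np.sign(n[2])
print("normal",n,np.degrees(np.arccos(n[2])),"az",np.degrees(np.arctan2(n[1],n[0])))
print("sides",[np.linalg.norm(B[i]-B[i-1]).round(4) for i in range(4)],"disc above bolts",n@(disc[0]-c),disc[0]-c-n*(n@(disc[0]-c)))
X=np.array([q[0] for q in cor]); print("edges",np.linalg.norm(X[1]-X[0]),np.linalg.norm(X[2]-X[1]),"mid over disc",((X[0]+X[2])/2-disc[0]),n@(((X[0]+X[2])/2-disc[0])))
u1=X[1]-X[0];u2=X[2]-X[1];print(u1,u2)
E
python3 m.py
```

```text
bolts [ 0.5508 -0.025   0.095 ] [0.0004 0.0002 0.0002]
bolts [0.5519 0.0272 0.0957] [0.0002 0.0003 0.0002]
bolts [0.5972 0.0264 0.1208] [0.0004 0.0002 0.0003]
bolts [ 0.5957 -0.026   0.12  ] [0.0006 0.0005 0.0003]
disc [0.5689 0.0008 0.1163] [0.0004 0.0003 0.0004]
cor [ 0.565  -0.0124  0.119 ] [0.0024 0.0013 0.0012]
cor [ 0.5788 -0.0019  0.1272] [0.0004 0.0002 0.0003]
cor [0.5711 0.0146 0.1192] [0.0002 0.0002 0.0002]
normal [-0.48522276 -0.00095327  0.87439005] 29.027129613899078 az -179.88743639267534
sides [np.float64(0.0514), np.float64(0.0522), np.float64(0.0518), np.float64(0.0525)] disc above bolts 0.009781390543520063 [-0.00025003  0.00013568 -0.0001386 ]
edges 0.01916396818997187 0.019904978405479307 mid over disc [-0.0008887   0.00032412  0.00283461] 0.002909469037925376
[0.01377125 0.0105044  0.0082017 ] [-0.00768266  0.01651444 -0.00802858]
```

```bash
cat >> h.py <<'E'
n=np.array([-.5,.008,.866]); n/=np.linalg.norm(n); seat=np.array([.5672,.0008,.1200])
r=np.array([0,1,0])-n*n[1]; r/=np.linalg.norm(r); e2=np.cross(r,n)
def xdir(deg): t=np.radians(deg); return np.cos(t)*r+np.sin(t)*e2
E
python3 - <<'E'
from h import *
th=np.radians(7.2); hub=np.array([.4987,.3445,0]); y=np.array([-np.sin(th),np.cos(th),0])
print("e2",e2)
Rg=att([0,0,-1],y); cx=xdir(57); Rf=att(-n,np.cross(n,cx)); D=.015
for k in(.1,.05,0): print(arm.inverse_kinematics(seat+n*(D+k),Rf))
arm.movep(hub+[0,0,.14],Rg); arm.command_gripper(.07)
print(arm.move_l(hub+[0,0,D],feed=.1,until_force=12)); s=arm.sense(); print(s["position"])
arm.command_gripper(.03,90); s=arm.sense(); print(s["finger_gap"],s["gripper_force"],s["position"],s["wrist_force"])
arm.move_l(hub+[0,0,.25],feed=.2); s=arm.sense(); print(s["finger_gap"],s["wrist_force"],s["time_s"])
i,c=shot("side","g1"); 
arm.movep(seat+n*(D+.07),Rf); s=arm.sense(); print(s["position"],s["wrist_force"],s["time_s"])
j,c2=shot("side","g2")
a,b=cv2.resize(i[60:260,130:397],(400,300)),cv2.resize(j[80:280,170:437],(400,300))
w,_=shot("wrist","g2w"); cv2.imwrite("pics/m4.png",np.vstack([np.hstack([a,b]),np.hstack([cv2.resize(w,(400,300)),a*0])]))
E
```

```text
e2 [0.86601905 0.         0.500011  ]
[-0.45783888  0.00890252  0.33544979  2.30110723  0.21321791  0.31942797
  1.8363745 ]
[ 0.10084934  0.15093657 -0.23883632  2.27508906  0.49419928  0.2257299
  1.5634648 ]
[ 0.43008763  0.32022129 -0.62482496  2.24609248  1.20130262  0.27190838
  0.90438285]
False
[0.49917537 0.34484646 0.01572268]
0.03911985869395342 91.69903925247127 [0.49918486 0.34453267 0.01578568] [ 0.48737379 -1.14213564  4.54358298]
0.03912837401561914 [ 0.07623536 -0.85313118 -4.0572675 ] 10.2667
[0.52575401 0.00263828 0.1942346 ] [-0.61734682  0.20705131 -3.89424583] 11.625
```

View pics/m4.png

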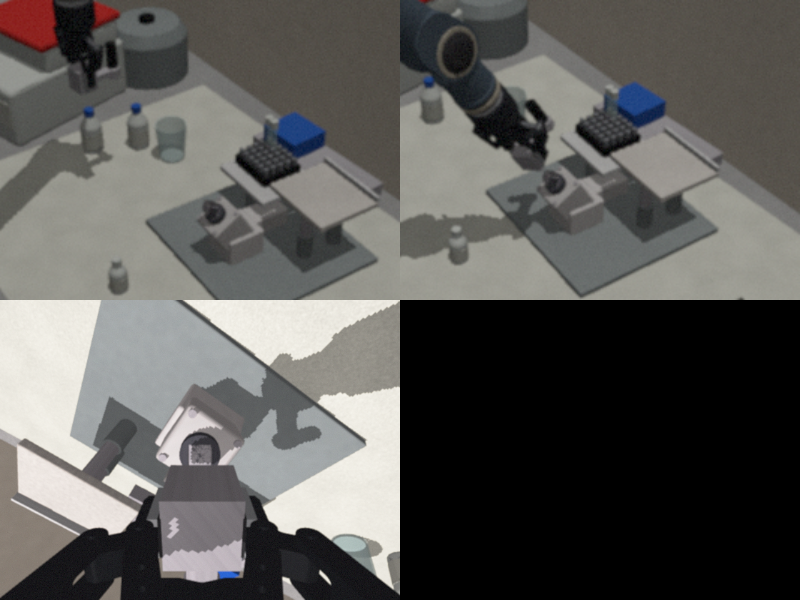

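```bash
python3 - <<'E'
from h import *
D=.0158
try:
    for k,f,F in((.035,.1,15),(.0,.04,25)):
        hit=arm.move_l(seat+n*(D+k),feed=f,until_force=F); s=arm.sense()
        d=np.array(s["position"])-seat; print(hit,"height",n@d-D,"lat",r@d,e2@d,s["wrist_force"],s["joint_pos"].round(2) if hasattr(s["joint_pos"],'round') else s["joint_pos"],s["time_s"])
        if hit: break
except arm.Unreachable as e: print("U",e)
w,_=shot("wrist","f1"); cv2.imwrite("pics/f1v.png",w)
E
```

```text
U the arm cannot follow that straight line within its joint ranges
```

View pics/f1v.png

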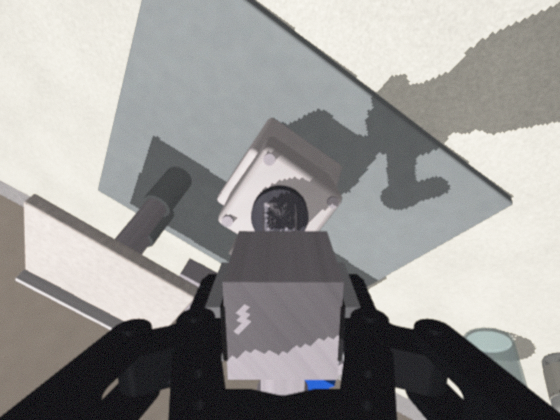

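```bash
python3 - <<'E'
from h import *
D=.0158; R=np.array(arm.sense()["tcp_rot"]); Rf=att(-n,np.cross(n,xdir(57)))
np.set_printoptions(precision=2,suppress=True)
def probe():
    print("now",np.array(arm.sense()["joint_pos"]))
    for k in(.06,.05,.04,.03,.02,.01,0):
        q=arm.inverse_kinematics(seat+n*(D+k),Rf); print(k,q)
probe()
arm.movep(seat+n*(D+.05),Rf); print(arm.sense()["time_s"]); probe()
try:
    hit=arm.move_l(seat+n*(D+.035),feed=.1,until_force=15); print("ok",hit)
except arm.Unreachable as e: print("U",e)
E
```

```text
now [-0.34  0.09  0.22  2.3   0.19  0.24  1.86]
0.06 [-0.32  0.11  0.22  2.3   0.19  0.22  1.86]
0.05 [-0.07  0.14 -0.05  2.28  0.36  0.21  1.69]
0.04 [ 0.27  0.19 -0.43  2.27  0.7   0.24  1.37]
0.03 [ 0.27  0.21 -0.43  2.26  0.79  0.23  1.29]
0.02 [ 0.27  0.24 -0.43  2.26  0.88  0.22  1.19]
0.01 [ 0.43  0.29 -0.62  2.25  1.11  0.27  0.99]
0 [ 0.43  0.32 -0.62  2.25  1.19  0.27  0.91]
12.175
now [-0.07  0.14 -0.05  2.28  0.36  0.21  1.69]
0.06 [-0.06  0.12 -0.07  2.28  0.34  0.23  1.71]
0.05 [-0.07  0.14 -0.05  2.28  0.36  0.21  1.69]
0.04 [ 0.18  0.18 -0.32  2.27  0.62  0.22  1.44]
0.03 [ 0.21  0.21 -0.36  2.27  0.73  0.21  1.33]
0.02 [ 0.33  0.25 -0.5   2.26  0.93  0.23  1.15]
0.01 [ 0.45  0.29 -0.64  2.25  1.11  0.27  0.99]
0 [ 0.46  0.32 -0.65  2.25  1.21  0.28  0.9 ]
ok False
```

```bash
cat > ins.py <<'E'
from h import *
D=.0158; np.set_printoptions(precision=3,suppress=True)
def st():
    s=arm.sense(); d=np.array(s["position"])-seat
    print("height",n@d-D,"lat",r@d,e2@d,"F",np.array(s["wrist_force"]),"q",np.array(s["joint_pos"]),s["finger_gap"],s["time_s"])
E
python3 - <<'E'
from ins import *
st()
for k in(.026,.018,.009,-.001):
    try: hit=arm.move_l(seat+n*(D+k),feed=.03,until_force=25)
    except arm.Unreachable as e: print(k,"U"); break
    st()
    if hit: print("hit"); break
E
```

```text
height 0.03521163405240884 lat -0.00017531250786168348 0.00022223754234819426 F [-0.287 -0.514 -3.373] q [ 0.176  0.19  -0.323  2.269  0.662  0.214  1.403] 0.03892310540228003 12.7
height 0.026187357928676325 lat 0.00015144889130796297 0.0001080795938784157 F [-0.294  0.24  -4.175] q [ 0.229  0.218 -0.384  2.264  0.79   0.214  1.281] 0.03903978118488373 13.15
height 0.018141573363273635 lat -0.00026169138836972693 0.00028428032420014376 F [ 1.31  -1.198 -3.159] q [ 0.256  0.241 -0.416  2.261  0.892  0.215  1.185] 0.03922114082686634 13.5667
height 0.009081699452591789 lat -0.00035101626695279705 0.00020667619412262708 F [ 1.612 -0.656 -4.141] q [ 0.272  0.265 -0.437  2.257  0.997  0.215  1.085] 0.03891296059082675 14.0167
height -0.00039737957570794465 lat -0.00024671191392705485 0.0003600952743477992 F [-2.394 -0.306  5.7  ] q [ 0.279  0.29  -0.448  2.254  1.106  0.216  0.98 ] 0.03920366629654746 14.4083
hit
```

```bash
cat > wind.py <<'E'
from ins import *
H=.044; DZ=.011
def pose(deg,tilt,lift=0):
    # tool approach tilted `tilt` deg from vertical towards +x; grasp point 11 mm behind TCP sits 55 mm over the hub's underside
    t=np.radians(tilt); z=np.array([np.sin(t),0,-np.cos(t)]); R=att(z,r)
    g=seat+n*.055+.07*xdir(deg); return g+z*(DZ-lift),R
E
python3 - <<'E'
from wind import *
arm.command_gripper(.075); 
arm.move_l(np.array(arm.sense()["position"])+n*.03,feed=.1); 
try: arm.move_l(np.array(arm.sense()["position"])+n*.06,feed=.15)
except arm.Unreachable: print("U2")
st()
for tilt in(0,8,15,22):
    L=[]
    for d in range(0,360,30):
        q=arm.inverse_kinematics(*pose(d,tilt)); L.append(q)
    print(tilt,[None if q is None else (round(q[0],2),round(q[1],2),round(q[3],2),round(q[5],2),round(q[6],2)) for q in L])
E
```

```text
height 0.088164209504943 lat -0.00233197053182485 -0.0016215494224983418 F [-0.219 -0.896  0.004] q [ 0.667  0.111 -0.822  2.253  0.499  0.333  1.578] 0.07481667334968833 15.85
0 [(np.float64(0.36), np.float64(0.45), np.float64(1.9), np.float64(0.93), np.float64(1.02)), (np.float64(0.38), np.float64(0.48), np.float64(1.82), np.float64(1.0), np.float64(1.05)), (np.float64(0.43), np.float64(0.5), np.float64(1.76), np.float64(1.04), np.float64(1.09)), (np.float64(0.48), np.float64(0.5), np.float64(1.74), np.float64(1.06), np.float64(1.15)), (np.float64(0.54), np.float64(0.49), np.float64(1.76), np.float64(1.04), np.float64(1.22)), (np.float64(0.58), np.float64(0.47), np.float64(1.82), np.float64(0.99), np.float64(1.27)), (np.float64(0.61), np.float64(0.44), np.float64(1.9), np.float64(0.93), np.float64(1.29)), (np.float64(0.61), np.float64(0.42), np.float64(1.99), np.float64(0.87), np.float64(1.26)), (np.float64(0.58), np.float64(0.4), np.float64(2.05), np.float64(0.82), np.float64(1.2)), (np.float64(0.52), np.float64(0.4), np.float64(2.07), np.float64(0.8), np.float64(1.12)), (np.float
[... 2785 characters left out ...]
33), np.float64(2.02), np.float64(0.53), np.float64(1.12)), (np.float64(0.64), np.float64(0.32), np.float64(2.07), np.float64(0.48), np.float64(1.19)), (np.float64(0.67), np.float64(0.29), np.float64(2.15), np.float64(0.41), np.float64(1.2)), (np.float64(0.65), np.float64(0.27), np.float64(2.23), np.float64(0.35), np.float64(1.14)), (np.float64(0.57), np.float64(0.25), np.float64(2.29), np.float64(0.31), np.float64(0.98)), (np.float64(0.44), np.float64(0.24), np.float64(2.32), np.float64(0.3), np.float64(0.81)), (np.float64(0.35), np.float64(0.25), np.float64(2.3), np.float64(0.34), np.float64(0.69)), (np.float64(0.31), np.float64(0.27), np.float64(2.23), np.float64(0.41), np.float64(0.67))]
```

```bash
cat >> wind.py <<'E'
TILT=15
def approach(deg,F=35):
    p,R=pose(deg,TILT,.09); arm.movep(p,R); arm.command_gripper(.06)
    p,R=pose(deg,TILT); print("hit",arm.move_l(p,R,feed=.12,until_force=12))
    arm.command_gripper(.012,F); s=arm.sense(); print("gap",s["finger_gap"],s["gripper_force"],np.array(s["wrist_force"]),s["time_s"])
def turn(a,b,step=15,feed=.12):
    N=max(1,int(np.ceil(abs(b-a)/step)));mx=0
    for d in np.linspace(a,b,N+1)[1:]:
        p,R=pose(d,TILT); arm.move_l(p,R,feed=feed); s=arm.sense(); f=np.linalg.norm(s["wrist_force"]); mx=max(mx,f)
        if f>50 or s["finger_gap"]<.017: print("STOP at",d,f,s["finger_gap"]); break
    print("turned to",d,"maxF",mx,"F",np.array(s["wrist_force"]),"gap",s["finger_gap"],"t",s["time_s"]); return d
E
python3 - <<'E'
from wind import *
shot("wrist","h0")
approach(57)
turn(57,147)
i,_=shot("side","h1"); j,_=shot("top","h1t")
cv2.imwrite("pics/m5.png",np.hstack([cv2.resize(i[120:270,200:400],(400,300),interpolation=cv2.INTER_CUBIC),cv2.resize(j[100:250,200:400],(400,300),interpolation=cv2.INTER_CUBIC)]))
E
```

```text
hit False
gap 0.020908219244528507 34.5520681142807 [-1.7   -0.392  3.273] 18.0917
turned to 147.0 maxF 8.390570983702682 F [-2.133 -2.36   7.764] gap 0.021191062004699123 t 19.8917
```

View pics/m5.png

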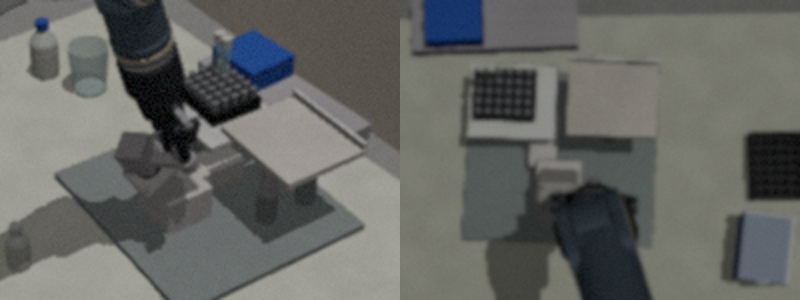

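```bash
python3 - <<'E'
from wind import *
d=turn(147,390)
if d==390: d=turn(390,630)
arm.command_gripper(.06)
p,R=pose(d,TILT,.07); arm.move_l(p,R,feed=.2)
a=np.array([-.5,0,.866]); s0=np.array([.57,0,.119])
for f,y in(("d1",.13),("d2",-.13)):
    arm.movep(s0+a*.19+[0.03,y,.05],att(-a,[0,1,0])); shot("wrist",f); print(arm.sense()["time_s"])
im=[]
for f in("d1","d2"):
    i,c=load(f); u,v=proj(c,[.675,.0,.135]).astype(int); u=np.clip(u,100,460);v=np.clip(v,75,345); np.save(f"pics/{f}o.npy",[u-100,v-75]); print(f,u,v)
    im.append(cv2.resize(i[v-75:v+75,u-100:u+100],(400,300),interpolation=cv2.INTER_CUBIC))
full=[cv2.resize(load(f)[0],(400,300)) for f in("d1","d2")]
cv2.imwrite("pics/m6.png",np.vstack([np.hstack(im),np.hstack(full)]))
E
```

```text
turned to 390.0 maxF 8.069656409544118 F [-3.429 -0.927  5.879] gap 0.02120137201190369 t 24.95
turned to 630.0 maxF 9.739378821867382 F [-2.459  0.552  6.573] gap 0.0210823905342481 t 29.75
31.5583
32.625
d1 170 212
d2 393 210
```

View pics/m6.png

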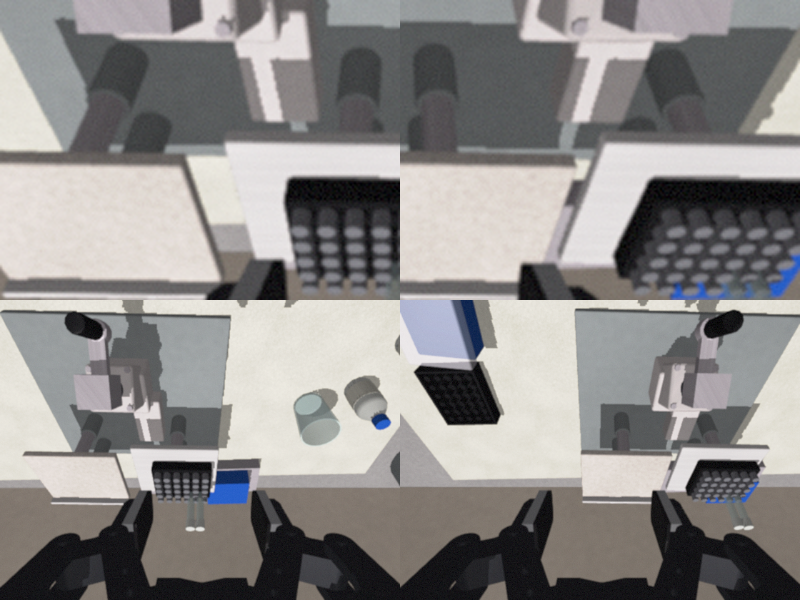

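```bash
python3 - <<'E'
from h import *
C={f:load(f) for f in("d1","d2")};O={f:np.load(f"pics/{f}o.npy") for f in C}
for f,cols in(("d1",(60,84,118,130)),("d2",(30,70,110,130))):
    g=cv2.cvtColor(C[f][0],cv2.COLOR_BGR2GRAY)
    for u in cols:
        U=O[f][0]+u; v0=O[f][1]+62; print(f,u,g[v0:v0+28,U-1:U+2].mean(1).astype(int).tolist())
def t(a,b): return tri([(C["d1"][1],np.array(a)/2+O["d1"]),(C["d2"][1],(np.array(b)-[400,0])/2+O["d2"])])
print("deck",t((184,163),(571,170))); print("plat",t((229,144),(604,147)))
E
```

```text
d1 60 [88, 89, 91, 90, 90, 91, 87, 91, 89, 93, 116, 139, 134, 120, 105, 98, 97, 99, 98, 111, 151, 193, 215, 220, 219, 218, 218, 218]
d1 84 [67, 63, 68, 66, 69, 72, 76, 76, 80, 88, 114, 143, 151, 149, 132, 107, 98, 100, 99, 102, 130, 173, 206, 215, 216, 219, 220, 220]
d1 118 [88, 90, 90, 97, 101, 103, 102, 106, 136, 184, 222, 228, 231, 231, 229, 228, 228, 229, 227, 227, 226, 225, 225, 228, 227, 225, 224, 224]
d1 130 [90, 89, 90, 95, 99, 102, 101, 104, 123, 172, 217, 228, 229, 229, 228, 227, 227, 228, 227, 225, 225, 225, 224, 226, 227, 226, 225, 224]
d2 30 [88, 89, 88, 88, 89, 87, 86, 89, 85, 88, 93, 120, 140, 131, 111, 100, 100, 97, 100, 115, 154, 198, 214, 217, 215, 218, 218, 218]
d2 70 [90, 88, 88, 89, 88, 88, 88, 87, 89, 85, 89, 93, 122, 145, 133, 108, 94, 96, 95, 100, 124, 167, 201, 212, 213, 216, 216, 215]
d2 110 [80, 70, 68, 79, 98, 101, 100, 102, 118, 161, 207, 224, 227, 228, 227, 225, 225, 225, 225, 223, 221, 222, 221, 222, 225, 224, 222, 222]
d2 130 [89, 87, 85, 88, 92, 98, 98, 97, 104, 139, 185, 212, 222, 225, 224, 223, 221, 223, 223, 222, 220, 221, 220, 221, 222, 195, 130, 66]
deck (array([ 0.68934944, -0.01381816,  0.13443374]), [np.float64(0.0017721805233019282), np.float64(0.0017721805233021888)])
plat (array([0.68987507, 0.00954663, 0.11715657]), [np.float64(0.0005796371024087736), np.float64(0.0005796371024088433)])
```

```bash
python3 - <<'E'
from h import *
C={f:load(f) for f in("d1","d2")};O={f:np.load(f"pics/{f}o.npy") for f in C}
for f,rows,lo,hi in(("d1",(87,93),84,124),("d2",(87,93),70,110)):
    g=cv2.cvtColor(C[f][0],cv2.COLOR_BGR2GRAY)
    for v in rows: print(f,v,lo,g[O[f][1]+v-1:O[f][1]+v+2,O[f][0]+lo:O[f][0]+hi].mean(0).astype(int).tolist())
def t(a,b): return tri([(C["d1"][1],np.array(a)+O["d1"]),(C["d2"][1],np.array(b)+O["d2"])])
print("deck",t((92,83),(85.5,82.9))); print("plat",t((114.5,70.9),(102,70.8)))
for X in(.68,.685,.69,.695):
    L=[]
    for f,ab in(("d1",((92,83),(114.5,70.9))),("d2",((85.5,82.9),(102,70.8)))):
        for uv in ab:
            o,d=ray(C[f][1],np.array(uv)+O[f]); L.append((o+d*(X-o[0])/d[0])[1:].round(4))
    print(X,L)
E
```

```text
d1 87 84 [218, 218, 220, 221, 221, 220, 209, 177, 134, 94, 90, 131, 189, 224, 227, 227, 228, 227, 228, 229, 229, 228, 230, 228, 230, 229, 229, 228, 229, 228, 228, 227, 224, 225, 225, 226, 226, 227, 227, 227]
d1 93 84 [221, 220, 216, 216, 212, 212, 216, 216, 208, 184, 139, 100, 90, 123, 182, 219, 226, 224, 224, 224, 225, 224, 224, 225, 225, 225, 226, 226, 227, 228, 227, 227, 225, 222, 220, 225, 228, 227, 226, 227]
d2 87 70 [214, 215, 217, 217, 217, 217, 216, 216, 218, 214, 213, 216, 216, 218, 218, 214, 209, 211, 223, 224, 223, 218, 193, 145, 120, 134, 172, 207, 223, 224, 225, 224, 225, 224, 224, 224, 224, 224, 224, 224]
d2 93 70 [213, 211, 214, 216, 217, 217, 216, 214, 214, 213, 210, 212, 211, 210, 182, 126, 87, 73, 76, 82, 94, 108, 116, 135, 177, 214, 224, 225, 225, 225, 226, 225, 224, 225, 223, 224, 224, 224, 223, 223]
deck (array([ 0.68915912, -0.01380272,  0.13412831]), [np.float64(0.0003583099488411239), np.float64(0.00035830994884122674)])
plat (array([0.6883202 , 0.00954432, 0.11544309]), [np.float64(0.00039536886903775755), np.float64(0.0003953688690377376)])
0.68 [array([-0.0096,  0.1424]), array([0.0128, 0.1236]), array([-0.017 ,  0.1415]), array([0.006 , 0.1226])]
0.685 [array([-0.0118,  0.1382]), array([0.0109, 0.119 ]), array([-0.0152,  0.1372]), array([0.0082, 0.118 ])]
0.69 [array([-0.0141,  0.1339]), array([0.009 , 0.1144]), array([-0.0134,  0.1329]), array([0.0104, 0.1134])]
0.695 [array([-0.0163,  0.1296]), array([0.0072, 0.1099]), array([-0.0116,  0.1286]), array([0.0126, 0.1087])]
```

```bash
python3 - <<'E'
from h import *
C={f:load(f) for f in("d1","d2")};O={f:np.load(f"pics/{f}o.npy") for f in C}
def t(a,b): return tri([(C["d1"][1],np.array(a)+O["d1"]),(C["d2"][1],np.array(b)+O["d2"])])
print("deck",t((90,83),(86.9,82.9))); print("plat",t((114.5,70.9),(102.1,70.8)),t((113.5,70.9),(102.1,70.8)),t((112.5,70.9),(102.1,70.8)))
i=C["d1"][0]; hsv=cv2.cvtColor(i,cv2.COLOR_BGR2HSV)[:,:,1]
for v in(76,82,100,106): print(v,hsv[O["d1"][1]+v-1:O["d1"][1]+v+2,O["d1"][0]+100:O["d1"][0]+135].mean(0).astype(int).tolist())
E
```

```text
deck (array([ 0.68423512, -0.01393657,  0.13835235]), [np.float64(0.00034648779280793793), np.float64(0.00034648779280801746)])
plat (array([0.6881693 , 0.00960082, 0.1155817 ]), [np.float64(0.0003950210803903477), np.float64(0.00039502108039025463)]) (array([0.68666994, 0.00895097, 0.11695905]), [np.float64(0.0003910413952975791), np.float64(0.00039104139529754693)]) (array([0.6851846 , 0.0083072 , 0.11832353]), [np.float64(0.00038709891713281587), np.float64(0.000387098917132724)])
76 [9, 9, 7, 7, 7, 8, 8, 7, 6, 9, 8, 7, 3, 4, 3, 3, 3, 4, 3, 4, 3, 4, 3, 3, 3, 2, 3, 2, 3, 4, 4, 4, 4, 3, 4]
82 [12, 11, 12, 13, 12, 12, 12, 12, 12, 12, 12, 12, 12, 12, 10, 6, 5, 3, 4, 3, 2, 3, 4, 3, 3, 3, 4, 5, 3, 4, 3, 4, 4, 6, 4]
100 [19, 20, 13, 12, 12, 12, 13, 13, 13, 11, 12, 13, 12, 12, 12, 11, 14, 13, 13, 11, 6, 3, 4, 4, 4, 5, 3, 3, 3, 3, 4, 3, 2, 4, 4]
106 [23, 20, 19, 19, 14, 12, 12, 12, 11, 13, 11, 12, 13, 13, 12, 12, 13, 12, 12, 12, 12, 8, 5, 2, 4, 3, 3, 2, 3, 3, 2, 2, 2, 4, 3]
```

```bash
python3 - <<'E'
from wind import *
approach(630)
d=turn(630,905)
arm.command_gripper(.06)
p,R=pose(d,TILT,.07); arm.move_l(p,R,feed=.2)
a=np.array([-.5,0,.866]); s0=np.array([.57,0,.119]); im=[]
for f,y in(("e1",.13),("e2",-.13)):
    arm.movep(s0+a*.19+[0.03,y,.05],att(-a,[0,1,0])); i,c=shot("wrist",f); print(arm.sense()["time_s"])
    u,v=proj(c,[.675,.0,.135]).astype(int); u=np.clip(u,100,460);v=np.clip(v,75,345); np.save(f"pics/{f}o.npy",[u-100,v-75])
    im.append(cv2.resize(i[v-75:v+75,u-100:u+100],(400,300),interpolation=cv2.INTER_CUBIC))
full=[cv2.resize(load(f)[0],(400,300)) for f in("e1","e2")]
cv2.imwrite("pics/m7.png",np.vstack([np.hstack(im),np.hstack(full)]))
for f in("e1","e2"):
    g=cv2.cvtColor(load(f)[0],cv2.COLOR_BGR2GRAY); o=np.load(f"pics/{f}o.npy")
    for u in range(20,160,14):
        print(f,u,g[o[1]+66:o[1]+92,o[0]+u-1:o[0]+u+2].mean(1).astype(int).tolist())
E
```

```text
hit False
gap 0.02125767749141046 34.2534613609314 [-0.98  -1.509  2.297] 34.9333
turned to 905.0 maxF 11.724262435136872 F [-4.873 -4.555  8.571] gap 0.02124783264822938 t 40.6333
42.55
43.6167
e1 20 [229, 227, 228, 229, 228, 228, 229, 226, 217, 171, 113, 97, 97, 99, 108, 142, 185, 209, 220, 223, 225, 223, 223, 222, 222, 223]
e1 34 [158, 156, 157, 154, 151, 146, 140, 131, 119, 108, 100, 102, 103, 101, 105, 129, 171, 205, 221, 221, 219, 221, 221, 218, 217, 219]
e1 48 [80, 79, 81, 79, 80, 80, 80, 80, 79, 84, 91, 96, 97, 98, 100, 119, 160, 202, 219, 222, 222, 221, 220, 218, 216, 217]
e1 62 [88, 87, 82, 82, 80, 76, 81, 85, 80, 79, 86, 96, 96, 96, 96, 112, 152, 193, 214, 221, 222, 222, 220, 221, 220, 218]
e1 76 [68, 65, 67, 62, 64, 63, 63, 60, 64, 68, 82, 94, 96, 96, 96, 106, 144, 190, 210, 218, 220, 220, 220, 219, 220, 219]
e1 90 [90, 88, 89, 88, 87, 93, 121, 151, 155, 150, 133, 105, 93, 95, 94, 98, 111, 136, 163, 178, 193, 203, 208, 211, 214, 212]
e1 104 [90, 87, 90, 91, 88, 95, 123, 149, 154, 154, 152, 168, 204, 229, 233, 232, 232, 232, 232, 232, 232, 230, 229, 228, 226, 226]
e1 118 [
[... 957 characters left out ...]
94, 96, 107, 142, 190, 213, 219, 219, 218, 220, 220, 215, 214]
e2 90 [147, 146, 139, 128, 117, 98, 93, 104, 129, 149, 150, 153, 166, 198, 223, 224, 224, 224, 226, 226, 226, 226, 223, 188, 112, 78]
e2 104 [90, 90, 90, 88, 90, 89, 86, 94, 123, 148, 149, 138, 129, 134, 136, 128, 126, 130, 135, 147, 158, 172, 182, 193, 198, 208]
e2 118 [65, 65, 67, 64, 67, 65, 64, 64, 62, 64, 71, 88, 99, 102, 103, 104, 126, 171, 212, 225, 228, 230, 228, 226, 227, 226]
e2 132 [88, 86, 84, 89, 84, 82, 83, 78, 78, 83, 90, 95, 100, 100, 101, 102, 113, 156, 198, 220, 225, 226, 227, 226, 224, 224]
e2 146 [83, 84, 85, 83, 81, 82, 81, 80, 81, 80, 81, 86, 96, 100, 99, 98, 104, 143, 186, 211, 221, 225, 225, 223, 222, 223]
```

View pics/m7.png

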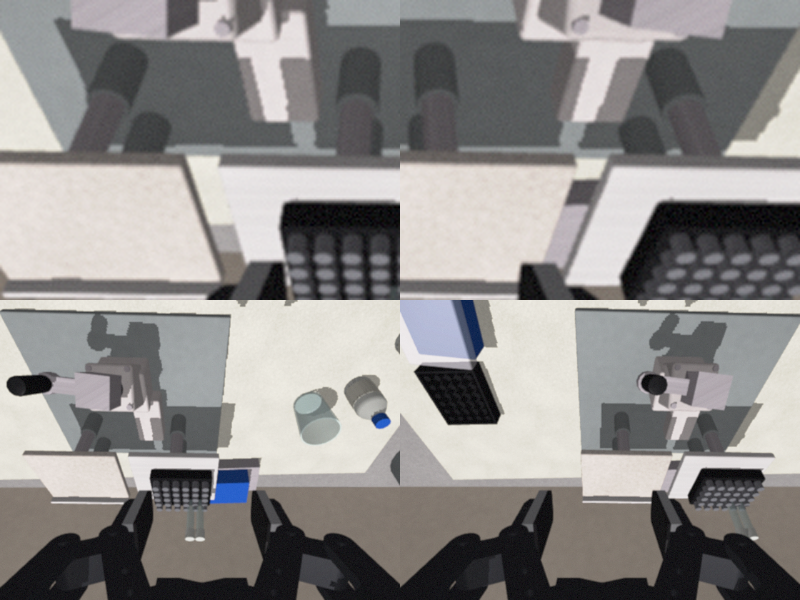

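```bash
python3 - <<'E'
from ins import *
_,c1=load("e1"); _,c2=load("e2")
A=np.array([(75,373),(121,374),(122,410),(75,409)])-[0,300]; B=np.array([(691,372),(732,373),(727,410),(687,408)])-[400,300]
for k in range(4): print(tri([(c1,A[k]*1.4),(c2,B[k]*1.4)]))
X=seat+n*.046; print("expect",X,[ (seat+n*.046+.02*(a*xdir(5)+b*xdir(95))).round(4) for a,b in((1,1),(1,-1),(-1,1),(-1,-1))],proj(c1,X)/1.4+[0,300],proj(c2,X)/1.4+[400,300])
print("lifted 8mm",proj(c1,X+n*.008)/1.4+[0,300],proj(c2,X+n*.008)/1.4+[400,300], "eye",A.mean(0)+[0,300],B.mean(0)+[400,300])
E
```

```text
(array([ 0.533, -0.022,  0.138]), [np.float64(0.0002183208208354943), np.float64(0.00021832082083552188)])
(array([0.537, 0.031, 0.133]), [np.float64(0.00028440288395307546), np.float64(0.0002844028839531135)])
(array([0.573, 0.029, 0.159]), [np.float64(0.00034105005950682077), np.float64(0.0003410500595068999)])
(array([ 0.565, -0.025,  0.165]), [np.float64(0.0002158779618100718), np.float64(0.00021587796181012965)])
expect [0.544 0.001 0.16 ] [array([0.563, 0.019, 0.171]), array([0.528, 0.023, 0.151]), array([ 0.56 , -0.021,  0.169]), array([ 0.525, -0.017,  0.149])] [ 92.15  391.827] [712.477 391.236]
lifted 8mm [ 89.32  392.464] [715.46  391.868] eye [ 98.25 391.5 ] [709.25 390.75]
```

```bash
python3 -c "
from rig import arm
arm.sleep(.3); print(arm.finish_job(), arm.sense()['time_s'])"
```

```text
the job is handed in; nothing more can be done
the job is handed in; nothing more can be done
```

The crank is fully home on the shaft, I wound the platform to within about 1 mm of the deck by camera, released the crank with the arm clear, and handed in at about 44 s; no verdict came back.

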